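Weigh a sample canister on the spring balance

ROBOT

A 6-joint arm with a two-finger parallel gripper is mounted at the origin on a cart in front of the work surface, level with it; the furniture and walls round the work are solid. World frame = base frame: x ahead of the robot, y to its left, z up, the work surface at z = 0. Lengths are in m, angles in rad, forces in N, time in s.
With the tool pointing down it reaches from about 0.4 to 0.825 m from the base axis. Payload 7 kg.
Tool frame: the origin (TCP) lies at the centre of the arm's flange, where the gripper is bolted on; the fingertips stand 178 mm ahead of it and the grasp point (between the pads) lies arm.tcp_to_grasp ahead of it (arm.tcp_to_grasp is the distance from the TCP to the grasp point, in m); z points along the fingers, y is the direction in which the jaws open and shut (so a half turn about z gives the same grasp; the last joint's range is limited). The gripper opens to 88 mm and grips with 3 to 60 N. Pads are 19 mm wide; open, the fingers measure 130 mm over their backs; the gripper's body (78 mm by 193 mm) begins 47 mm behind the grasp point.
Start: joints at [-0.85, 0.359, 0.012, 0, -1.224, -0.288], TCP at [0.283, -0.613, 0.405] pointing down, gripper open.
Joint ranges: [-3.07, 3.07], [-1.43, 2.12], [-1.02, 1.25], [-3.03, 1.67], [-3.05, -0], [-3.03, 3.03]. Speed limits (rad/s): [2.39, 2.39, 3.01, 3.14, 3.14, 3.14].

INTERFACE

Orientations are given as [roll, pitch, yaw] about the fixed x, y, z axes, in that order (R = Rz(yaw) Ry(pitch) Rx(roll)).
In Python, from station import arm gives the robot as it stands.
- The arm moves only by the tool move_arm, never from a script. Its argument "deltas" is a list of rows, each a list of 6 numbers: the shift along the world's x, y, z in mm, then the turn, a rotation vector about the world's x, y, z in degrees. In form: [[tx, ty, tz, ax, ay, az], ...]. A call has exactly 5 rows; each row shifts and turns the commanded pose from where the row before left it; what a row does not reach is not made up. A row lasts 1/12 s, in which the tool goes at most 41.7 mm and 7.16 degrees, less where a joint would pass 70% of its speed; a pose out of reach is approached as far as the arm can. A call with a gripper value outside its range is refused whole. "claw" is the closure in counts, from 0 (fully open) to 255 (shut), set as the call begins (left out, the last holds). The fingers move at their own pace and stop on an object; "squeeze" is the grip in N (left out, the last holds). Time passes only in rows, so rows that do not move let the fingers close, or fill a call up. It gives the time, the measured TCP pose, the force and the opening at its end, in the units of the state.
- arm.get_state(): the state, without advancing time (a new reading comes with each control period).
- arm.grab_frame(name): name is "side" or "top" or "wrist"; returns the picture (480x640x3 uint8, red, green, blue); there is no depth.
- arm.calibration(name): a dict with "intrinsics" (3x3 intrinsics, pixels), "k1" (the pictures are not rectified: a ray, as slopes to the right and down, at radius r is drawn at 1 + k1 r^2 times it, then the intrinsics apply), "T" (4x4, takes a point from camera to world coordinates); the wrist camera has in their place "mount" (4x4, takes a point from camera to tool coordinates, whose origin is the TCP and whose axes are the flange's). Camera axes: x right, y up, looking along -z (the intrinsics and any distortion apply to the point x, -y, -z); pixel columns grow to the right and rows downward; lengths in m; the calibration is good to about 2 mm. A picture is of the moment at which its call begins: read the wrist's pose just before it. calibration takes no time and is no camera call.
- arm.job_done(): hands the job in, once; it reports no verdict.
Trained networks look in the newest picture that a camera, given by its name, has taken for a name from the list of things; names that differ only in an ending like _2 or _b are one class to them, and where a whole thing is asked for, a point or a joint stands for the part that bears it (a point fixed in the world has none). Each returns a list of dicts, best first, with "score" (0 to 1); they miss things now and then, are a little off and sometimes report something else, mostly with a low value. They report only what shows in the picture. A call takes as long as a camera call. They do not tell look-alikes from the thing itself.
- arm.spot_in(thing, camera): "xy" ([column, row] in pixels, amid what is visible of it).
- arm.masks_of(thing, camera): "pixels" (480x640 bool, what is visible of it) and "xy" ([column, row] in pixels, amid what is visible of it).
- arm.spot_point(thing, camera): "xy" ([column, row] in pixels: a listed point, or the origin of a listed thing).
The state is a dict: "t": time; "q": joint angles; "qd": joint speeds; "joint_efforts": joint torques, N m; "eef_pos": TCP position; "ee_rot": TCP orientation; "force": force on the tool from outside, world axes, zero at the start; "moment": the same for the moment, N m; "width": finger opening in m.
Only numpy, scipy, OpenCV 4.12 (cv2) and the standard library are available. Lean on these libraries where they do the work, as an engineer would, in place of code of your own. Each camera call takes 0.05 s, during which the arm holds its last target. There are 200 camera calls.

TASK

Weigh the sample canister: pick it up by its orange grip block, hang its eye on the hook of the spring balance and let the spring take the weight slowly and gradually before you let go, so that the hook never drops, bounces, gets knocked or is pushed down to its stop. When it hangs free and has come to rest, slide the red marker down level with the pointer to keep the reading. Do not disturb the bottle, the lidded cup or the petri dish.

Things in the scene. Friction and masses are not known exactly. Their poses are not given: they have to be found in the camera images.
- balance: spring balance: grey base plate 165 (x) x 120 (y) x 12 mm, upright aluminium column 26 mm square, top at height 304 mm, fixed to the worktop. Origin: on the worktop under the column's axis; the base plate reaches from x = -115 to +50 mm. z up; the hook points along -x of this frame; scale plate and red marker stand at +y of the column.
- hook_saddle (a point): Top side of the hook at the bottom of its V, where the eye rests; moves with the hook. Frame as the balance (hook points to -x). 6 mm steel rod: a level arm (centre line 10 mm above this point) from the blue carriage to 17 mm behind (+x) this point, then the V, then a tip 17 mm in front (-x) whose top is 15 mm above it. Rod's underside 6 mm below it. 95 mm in front of the column's axis.
- hook (a joint): how far the sprung hook (carriage, hook and pointer together) has dipped, m: 0 unloaded at the top (saddle 255 mm above the worktop), bottom stop at 0.14. Spring 80 N/m from 0 on, lightly damped: it bounces for a few seconds when let go suddenly. Delicate: it must not move faster than 60 mm/s. The canister's weight is not known beforehand: it dips the hook by 25 to 120 mm.
- pointer_tip (a point): end of the black pointer of the carriage in front of the white scale plate; moves with the hook.
- canister: steel sample canister, 55 mm diameter, 42 mm high to the top of its grey lid, 126 mm over all, 0.2 to 1 kg (contents unknown), mass mostly low down. On the lid an upright frame of 6 mm steel rod in the body's y-z plane forms the eye; above it an orange grip block. The hook passes through the eye along x, either way round. Origin: centre of the underside; z up.
- canister_eye (a point): inner top of the eye, the point that rests in the hook's saddle, 90 mm above the canister's underside. The opening is 32 mm wide (y) and reaches from the lid (height 42 mm) up to 90 mm at its middle, 81 mm at its sides: its top is a flat inverted V that centres itself on the hook.
- canister_grip (a point): centre of the orange grip block, 110 mm above the canister's underside; block 16 (x) x 44 (y) x 32 (z) mm, from height 94 to 126 mm; axes as the canister.
- marker (a joint): how far the red marker has been slid down its guide rod, m, 0 at the top, stop at 0.14. It is level with the pointer when this equals joint hook. Friction 2 N; it stays where it is left. Starts above where the reading will be.
- marker_pad (a point): centre of the top face of the red marker's pad, 24 (x) x 24 (y) x 12 (z) mm, held out by a flat red arm 85 mm in front (-x) and 110 mm left (+y) of the column's axis; press here from above to slide it down, or pinch the pad to slide it either way. Axes as the balance.
- marker_line (a point): tip of the red marker's thin line; level with the pointer tip when the reading is kept. 6 mm below the pad's top face.
- amber_bottle: amber bottle with white cap, 48 mm diameter, 92 mm high; leave alone. Origin: centre of its underside.
- lidded_cup: small steel cup with knobbed lid, 37 mm diameter, 37 mm high; leave alone. Origin: centre of its underside.
- petri: clear petri dish, 54 mm diameter, 17 mm high; leave alone. Origin: centre of its underside.
Not all that is in view belongs to the job. What is shaped like the canister but blue, green or purple is not meant.

How it is judged:
By the outcome, as a careful person would: the job done as asked, in the order asked, and still so for the second after the job is handed in, with the robot touching nothing.
It also fails if it takes over 72 s, if anything falls off the work surface, if the arm or the gripper's body presses on something with over 40 N, if the wrist force passes 120 N, or if a joint passes its speed limit or range.

## Working session

There is one attempt and no reset: what is moved stays moved. The work goes in short steps, Python scripts to look and compute and a tool call to move; the robot and the scene stay as the last step left them, time stands still between calls to the robot, and variables do not carry over. Pictures are saved under pics/ and viewed, about 8 in all and at most 12, crops included, and the job is handed in when it is done.

Besides the shell and the picture viewer there is one more tool, called after "Call:" by a JSON object that holds its "op" and its "data", one argument or row to a line. move_arm: Moves the arm, as the interface text tells. Its arguments: {"type":"object","properties":{"deltas":{"type":"array","items":{"type":"array","items":{"type":"number"}}},"claw":{"type":"number"},"squeeze":{"type":"number"}},"required":["deltas"]}

```bash
mkdir -p pics; ls; cat > h.py <<'E'
import numpy as np, cv2
from station import arm
from scipy.spatial.transform import Rotation as R
def cam(n, st=None):
    c=arm.calibration(n); K=np.array(c["intrinsics"]);k1=c["k1"]
    if "T" in c: T=np.array(c["T"])
    else:
        st=st or arm.get_state(); B=np.eye(4);B[:3,:3]=R.from_euler('xyz',st["ee_rot"]).as_matrix();B[:3,3]=st["eef_pos"]
        T=B@np.array(c["mount"])
    return K,k1,T
def ray(n,xy,st=None,C=None):
    K,k1,T=C or cam(n,st)
    u=cv2.undistortPoints(np.array([[xy]],float),K,np.array([k1,0,0,0.]))[0,0]
    d=T[:3,:3]@np.array([u[0],-u[1],-1]); return T[:3,3],d/np.linalg.norm(d)
def atz(n,xy,z,st=None,C=None):
    o,d=ray(n,xy,st,C); return o+d*(z-o[2])/d[2]
def tri(rs):
    A=sum(np.eye(3)-np.outer(d,d) for o,d in rs); b=sum((np.eye(3)-np.outer(d,d))@o for o,d in rs)
    p=np.linalg.solve(A,b); return p,[float(np.linalg.norm(np.cross(p-o,d))) for o,d in rs]
def proj(n,p,st=None,C=None):
    K,k1,T=C or cam(n,st); q=np.linalg.inv(T)@np.r_[p,1]; s=np.array([q[0]/-q[2],-q[1]/-q[2]])
    s=s*(1+k1*s@s); return K[:2,:2]@s+K[:2,2]
def save(n,f):
    im=arm.grab_frame(n); cv2.imwrite('pics/'+f,im[:,:,::-1]); return im
E
python3 - <<'E'
from h import *
np.set_printoptions(precision=3,suppress=True)
print(arm.get_state(), arm.tcp_to_grasp)
save("side","s0.png");save("top","t0.png")
for n in("side","top"):
    print(n,cam(n))
    for t in["canister_grip","canister_eye","hook_saddle","pointer_tip","marker_pad","marker_line","balance","canister","amber_bottle","lidded_cup","petri"]:
        print(t,[(round(d["score"],2),np.round(d["xy"],1).tolist()) for d in arm.spot_point(t,n)[:4]])
E
```

```text
pics
{'t': 0.0, 'q': array([-0.85 ,  0.359,  0.011, -0.   , -1.224, -0.288]), 'qd': array([ 0.001, -0.001, -0.001,  0.   , -0.001,  0.   ]), 'joint_efforts': array([ -0.001, -58.272,  29.306,   6.997,   0.007,  -0.   ]), 'eef_pos': array([ 0.283, -0.613,  0.404]), 'ee_rot': array([ 3.14 , -0.   , -2.709]), 'force': array([ 0.211, -0.416,  0.448]), 'moment': array([ 0.009, -0.054,  0.036]), 'width': 0.08744112436083434} 0.1593
side (array([[499.227,   0.   , 318.558],
       [  0.   , 499.227, 242.098],
       [  0.   ,   0.   ,   1.   ]]), -0.12166980200249027, array([[-0.932,  0.108, -0.346,  0.169],
       [-0.362, -0.346,  0.865,  0.76 ],
       [-0.026,  0.932,  0.362,  0.532],
       [ 0.   ,  0.   ,  0.   ,  1.   ]]))
canister_grip [(0.9, [278.8, 296.3]), (0.89, [380.1, 225.6]), (0.68, [358.8, 242.4]), (0.59, [341.0, 293.7])]
canister_eye [(0.81, [378.7, 232.6]), (0.62, [357.6, 251.8]), (0.56, [282.5, 308.8])]
hook_saddle [(0.71, [302.6, 197.4])]
pointer_tip [(0.62, [260.5, 200.1])]
marker_pad [(0.97, [267.5, 215.9])]
marker_line [(0.61, [252.5, 208.4]), (0.55, [267.8, 215.5])]
[... 507 characters left out ...]
1],
       [ 0.004,  0.04 ,  0.999,  1.591],
       [ 0.   ,  0.   ,  0.   ,  1.   ]]))
canister_grip [(0.9, [279.8, 275.2]), (0.71, [385.9, 254.8]), (0.66, [259.1, 232.5]), (0.56, [441.7, 264.1])]
canister_eye [(0.91, [260.6, 235.6]), (0.87, [383.2, 256.1]), (0.73, [435.6, 264.8]), (0.72, [282.9, 271.6])]
hook_saddle [(0.79, [324.7, 228.7])]
pointer_tip [(0.72, [308.1, 186.4])]
marker_pad [(0.69, [276.8, 207.8])]
marker_line [(0.66, [309.8, 186.4])]
balance []
canister [(0.92, [265.7, 240.1]), (0.91, [373.8, 259.0]), (0.87, [283.8, 268.2]), (0.78, [429.2, 263.7])]
amber_bottle [(0.57, [231.7, 207.2]), (0.49, [352.3, 276.2])]
lidded_cup [(0.72, [353.1, 273.4])]
petri [(0.79, [243.2, 296.1])]
```

View pics/s0.png

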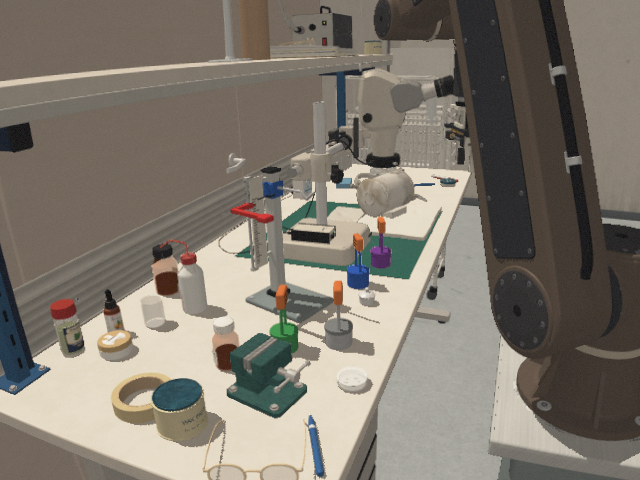

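View pics/t0.png

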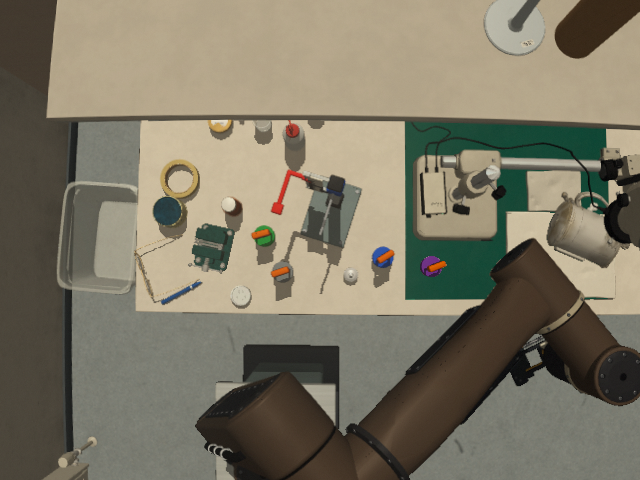

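Look-alikes: green canister (side 283,297 / top 263,236), steel one (side 338,293 / top 280,272), blue (side 358,242 / top 384,257) and purple (side 380,226 / top 432,265). I choose the steel one at top (280,272). Next I check that choice in a crop and fit the balance pose.

```bash
python3 - <<'E'
from h import *
np.set_printoptions(precision=3,suppress=True)
s=cv2.imread('pics/s0.png');t=cv2.imread('pics/t0.png')
a=cv2.resize(s[150:360,215:385],None,fx=2.3,fy=2.3,interpolation=2)
b=cv2.resize(t[160:310,220:370],None,fx=2.6,fy=2.6,interpolation=2)
o=np.zeros((600,800,3),np.uint8);o[:a.shape[0],:a.shape[1]]=a[:600];o[:b.shape[0],395:395+b.shape[1]]=b
cv2.imwrite('pics/c0.png',o)
S,Tp=cam("side"),cam("top")
T2=lambda a,b:tri([ray("side",a,C=S),ray("top",b,C=Tp)])
print('grip',T2([341,293.7],[279.8,275.2]));print('can',T2([340.6,342.2],[283.8,268.2]))
print('saddle',T2([302.6,197.4],[324.7,228.7]));print('pointer',T2([260.5,200.1],[308.1,186.4]))
print('pad',T2([267.5,215.9],[276.8,207.8]));print('bottle',T2([231.2,360.9],[231.7,207.2]));print('grip z.11',atz("side",[341,293.7],.11,C=S),atz("top",[279.8,275.2],.11,C=Tp))
E
```

```text
grip (array([ 0.439, -0.018,  0.109]), [8.958276934011701e-05, 8.958276934007041e-05])
can (array([ 0.45 , -0.022, -0.   ]), [0.007220740347772334, 0.007220740347772416])
saddle (array([ 0.549, -0.126,  0.254]), [0.005917500777722868, 0.0059175007777229555])
pointer (array([ 0.636, -0.092,  0.252]), [0.00252159418184932, 0.002521594181849438])
pad (array([ 0.587, -0.023,  0.245]), [0.0036533425147602756, 0.003653342514760308])
bottle (array([0.61 , 0.117, 0.01 ]), [0.005604334979204199, 0.005604334979204186])
grip z.11 [ 0.438 -0.017  0.11 ] [ 0.439 -0.019  0.11 ]
```

View pics/c0.png

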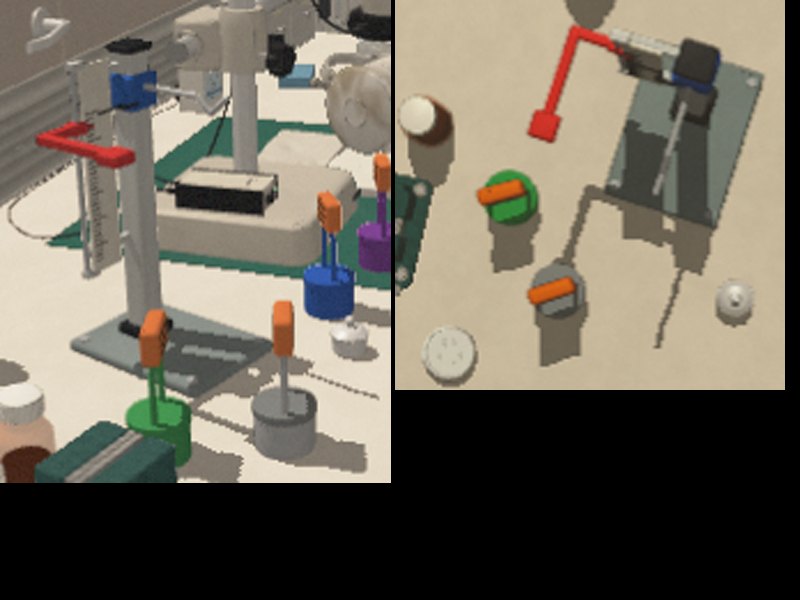

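```bash
cat > fit.py <<'E'
from h import *
from scipy.optimize import least_squares
np.set_printoptions(precision=4,suppress=True)
S,Tp=cam("side"),cam("top")
obs=[("side",(-.095,0,.255),[302.6,197.4],3),("top",(-.095,0,.255),[324.7,228.7],3),("top",(-.112,0,.268),[320.8,233.8],2),("side",(-.112,0,.268),[311.5,195.6],2),
("top",(.05,-.06,.012),[361.2,190],1.5),("top",(-.115,-.06,.012),[343.1,246.5],1.5),("top",(-.115,.06,.012),[303.5,231.2],1.5),
("side",(-.085,.11,None),[267.5,215.9],3),("top",(-.085,.11,None),[276.8,207.8],3)]
def w(p,v): c,s=np.cos(p[2]),np.sin(p[2]);return np.array([p[0]+c*v[0]-s*v[1],p[1]+s*v[0]+c*v[1],p[3] if v[2] is None else v[2]])
f=lambda p:np.concatenate([(proj(n,w(p,v),C=S if n=="side" else Tp)-xy)/k for n,v,xy,k in obs])
r=least_squares(f,[.64,-.15,-.3,.245],loss='soft_l1',x_scale=[.1,.1,.1,.1]);p=r.x
print('bal',p,np.rad2deg(p[2]));print(f(p).reshape(-1,2));print('saddle',w(p,(-.095,0,.255)),'pad',w(p,(-.085,.11,None)))
E
python3 fit.py; python3 - <<'E'
from h import *
im=cv2.imread('pics/t0.png');h=cv2.cvtColor(im,cv2.COLOR_BGR2HSV)
m=cv2.inRange(h,(3,150,120),(18,255,255));n,l,st,c=cv2.connectedComponentsWithStats(m)
for i in range(1,n):
    if st[i,4]>30:
        r=cv2.minAreaRect(np.argwhere(l==i)[:,::-1].astype(np.float32)); print(c[i],st[i,4],r)
        if abs(c[i][0]-280)<8:
            P=[atz("top",q,.126) for q in cv2.boxPoints(r)];print(np.round(P,4),np.mean(P,0))
E
```

```text
bal [ 0.6396 -0.1526 -0.2967  0.2443] -17.001418894437947
[[ 0.9454 -0.0016]
 [-0.5669 -0.773 ]
 [-0.1062 -0.239 ]
 [ 0.1697 -1.6196]
 [ 0.8511 -1.5656]
 [ 0.3435  0.6359]
 [-2.4289  1.6126]
 [-1.2202  0.0366]
 [ 0.2537 -0.028 ]]
saddle [ 0.5488 -0.1248  0.255 ] pad [ 0.5905 -0.0226  0.2443]
[292.42574257 129.37623762] 101 ((292.0, 129.0), (12.0, 12.0), 90.0)
[260.08653846 233.34615385] 104 ((260.0384521484375, 233.30770874023438), (5.876287937164307, 17.45345115661621), 74.74488067626953)
[385.35576923 255.90384615] 104 ((385.334228515625, 255.93006896972656), (6.118433475494385, 17.49152183532715), 59.74356460571289)
[436.99029126 265.78640777] 103 ((437.10345458984375, 265.7586364746094), (5.942250728607178, 17.45536231994629), 68.19859313964844)
[279.47706422 271.35779817] 109 ((279.4499816894531, 271.3500061035156), (6.008327484130859, 17.708751678466797), 71.56504821777344)
[[ 0.448   0.0038  0.126 ]
 [ 0.4621 -0.0368  0.126 ]
 [ 0.4483 -0.0416  0.126 ]
 [ 0.4343 -0.001   0.126 ]] [ 0.44817062 -0.01888795  0.126     ]
```

The crop shows the steel canister with the orange block at side (338,293) / top (279,271), so that is the one. The balance is fitted at yaw -17° and the canister at yaw +19°. Moving over it.

Call:
{"op": "move_arm", "data": {
  "deltas": [
    [8,39,2,0,0,-0.4],
    [8,39,2,0,0,-0.4],
    [8,39,2,0,0,-0.4],
    [8,39,2,0,0,-0.4],
    [8,39,2,0,0,-0.4]
  ],
  "claw": 0,
  "squeeze": 30
}}

```text
t: 1.62
eef_pos: [0.323, -0.4161, 0.4146]
ee_rot: [-3.142, 0.0, -2.744]
force: [2.4, 1.1, 0.2]
width: 0.0877
```

Call:
{"op": "move_arm", "data": {
  "deltas": [
    [8,39,2,0,0,-0.4],
    [8,39,2,0,0,-0.4],
    [8,39,2,0,0,-0.4],
    [8,39,2,0,0,-0.4],
    [8,39,2,0,0,-0.4]
  ]
}}

```text
t: 2.03
eef_pos: [0.3628, -0.2211, 0.4251]
ee_rot: [-3.141, 0.001, -2.779]
force: [1.0, -0.2, 0.2]
width: 0.0874
```

Call:
{"op": "move_arm", "data": {
  "deltas": [
    [8,39,2,0,0,-0.4],
    [8,39,2,0,0,-0.4],
    [8,39,2,0,0,-0.4],
    [8,39,2,0,0,-0.4],
    [8,39,2,0,0,-0.4]
  ]
}}

```text
t: 2.45
eef_pos: [0.4026, -0.0259, 0.4354]
ee_rot: [3.141, 0.002, -2.814]
force: [1.0, 0.3, 1.3]
width: 0.0878
```

Call:
{"op": "move_arm", "data": {
  "deltas": [
    [20,4,-15,0,0,0],
    [20,4,-15,0,0,0],
    [5,1,-15,0,0,0],
    [0,0,0,0,0,0],
    [0,0,0,0,0,0]
  ]
}}

```text
t: 2.87
eef_pos: [0.4479, -0.0188, 0.3892]
ee_rot: [-3.141, -0.002, -2.813]
force: [-0.1, 1.1, 0.7]
width: 0.0878
```

```bash
cat > look.py <<'E'
from h import *
import sys
np.set_printoptions(precision=4,suppress=True)
st=arm.get_state();C=cam("wrist",st);im=save("wrist",sys.argv[1])
print(st["eef_pos"],np.rad2deg(st["ee_rot"]),st["force"])
h=cv2.cvtColor(im,cv2.COLOR_RGB2HSV);m=cv2.inRange(h,(3,150,100),(18,255,255));n,l,s,c=cv2.connectedComponentsWithStats(m)
for i in range(1,n):
    if s[i,4]>150:
        r=cv2.minAreaRect(np.argwhere(l==i)[:,::-1].astype(np.float32));P=np.array([atz("wrist",q,.126,C=C) for q in cv2.boxPoints(r)])
        print(c[i],s[i],r);print(P[:,:2].tolist(),P.mean(0), [(np.linalg.norm(P[k]-P[k-1]),np.rad2deg(np.arctan2(*(P[k]-P[k-1])[1::-1]))) for k in(1,2)])
E
python3 look.py w0.png
```

```text
[ 0.4479 -0.0188  0.3892] [-179.9897   -0.1307 -161.2013] [-0.0971  1.1422  0.7149]
[326.7675 250.129 ] [ 297  240   61   21 1217] ((326.9999694824219, 250.0), (59.99999237060547, 19.999996185302734), 0.0)
[[0.4600991389711315, -0.03618257917240131], [0.4460302139886777, -0.04061149805113733], [0.43249157208704125, -0.0009512756624936308], [0.4463343115926869, 0.004137380824409724]] [ 0.4462 -0.0184  0.126 ] [(np.float64(0.014749575336135535), np.float64(-162.52591913148672)), (np.float64(0.041907374821830844), np.float64(108.84814760568233))]
[348.1413 373.3958] [321 365  55  18 849] ((347.8760070800781, 373.5823669433594), (54.15462112426758, 16.239070892333984), 1.3971810340881348)
[[0.5507853461260173, 0.011892609758186672], [0.5364688511525892, 0.007422549576930809], [0.5239840338375368, 0.04787385531933387], [0.5381253840164475, 0.05300629809578829]] [0.5373 0.03   0.126 ] [(np.float64(0.01499811542655406), np.float64(-162.65999356853325)), (np.float64(0.04233413279678237), np.float64(107.15222311010625))]
```

View pics/w0.png

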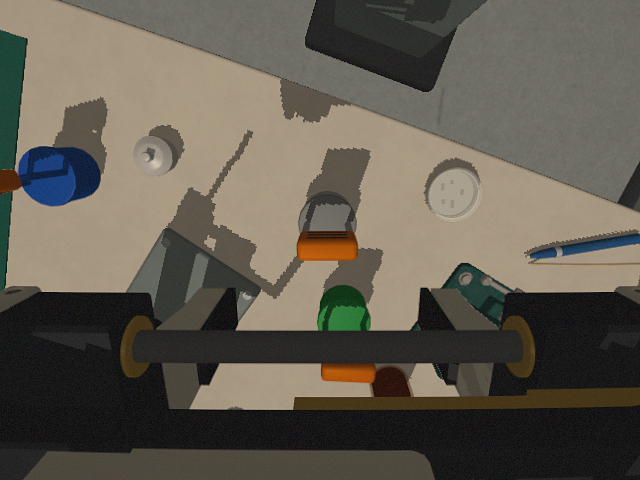

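The wrist view shows the steel canister's orange block at (327,250), centred between the open fingers and aligned with the jaws. The green one is at (348,373), clear of the fingers. Descending and gripping.

Call:
{"op": "move_arm", "data": {
  "deltas": [
    [-1,0,-30,0,0,0],
    [0,0,-30,0,0,0],
    [0,0,-30,0,0,0],
    [0,0,-24,0,0,0],
    [0,0,0,0,0,0]
  ]
}}

```text
t: 3.33
eef_pos: [0.4453, -0.0197, 0.2731]
ee_rot: [3.141, -0.005, -2.815]
force: [-0.2, 0.2, -0.2]
width: 0.0876
```

Call:
{"op": "move_arm", "data": {
  "deltas": [
    [0,0,0,0,0,0],
    [0,0,0,0,0,0],
    [0,0,0,0,0,0],
    [0,0,0,0,0,0],
    [0,0,0,0,0,0]
  ],
  "claw": 255,
  "squeeze": 40
}}

```text
t: 3.75
eef_pos: [0.4474, -0.0187, 0.2769]
ee_rot: [3.142, 0.002, -2.813]
force: [-0.1, 0.1, -0.4]
width: 0.0597
```

Call:
{"op": "move_arm", "data": {
  "deltas": [
    [0,0,0,0,0,0],
    [0,0,0,0,0,0],
    [0,0,0,0,0,0],
    [0,0,0,0,0,0],
    [0,0,0,0,0,0]
  ]
}}

```text
t: 4.17
eef_pos: [0.4473, -0.0188, 0.276]
ee_rot: [-3.141, 0.0, -2.813]
force: [0.0, -1.3, 5.1]
width: 0.0437
```

Call:
{"op": "move_arm", "data": {
  "deltas": [
    [0,0,6,0,0,0],
    [0,0,15,0,0,0],
    [0,0,20,0,0,0],
    [0,0,20,0,0,0],
    [0,0,20,0,0,0]
  ],
  "squeeze": 50
}}

```text
t: 4.58
eef_pos: [0.4459, -0.0189, 0.356]
ee_rot: [3.14, -0.004, -2.814]
force: [1.3, 0.4, -10.4]
width: 0.0434
```

Call:
{"op": "move_arm", "data": {
  "deltas": [
    [0,-5,22,0,0,-3],
    [0,-8,22,0,0,-4],
    [4,-10,22,0,0,-4],
    [5,-10,22,0,0,-4],
    [6,-10,15,0,0,-4]
  ]
}}

```text
t: 5.0
eef_pos: [0.4613, -0.062, 0.4604]
ee_rot: [3.141, -0.002, 3.135]
force: [1.1, 0.4, -8.7]
width: 0.0436
```

Call:
{"op": "move_arm", "data": {
  "deltas": [
    [8,-12,8,0,0,-4],
    [8,-12,0,0,0,-4],
    [5,-12,0,0,0,-4],
    [3,-8,0,0,0,-3],
    [0,0,0,0,0,-2]
  ]
}}

```text
t: 5.42
eef_pos: [0.4858, -0.1066, 0.4655]
ee_rot: [-3.141, -0.005, 2.837]
force: [-0.1, 1.5, -10.4]
width: 0.0436
```

Call:
{"op": "move_arm", "data": {
  "deltas": [
    [0,0,0,0,0,0],
    [0,0,0,0,0,0],
    [0,0,0,0,0,0],
    [0,0,0,0,0,0],
    [0,0,0,0,0,0]
  ]
}}

```text
t: 5.83
eef_pos: [0.4859, -0.1054, 0.4675]
ee_rot: [3.141, -0.0, 2.842]
force: [-0.0, -0.8, -8.4]
width: 0.044
```

```bash
python3 - <<'E'
from h import *
np.set_printoptions(precision=4,suppress=True)
st=arm.get_state();print(st["eef_pos"],np.rad2deg(st["ee_rot"]),st["force"],st["moment"])
s=save("side","s1.png");t=save("top","t1.png")
for n in("side","top"):
  for k in["hook_saddle","canister_eye","canister_grip","pointer_tip","marker_pad"]:
    print(n,k,[(round(d["score"],2),np.round(d["xy"],1).tolist()) for d in arm.spot_point(k,n)[:4]])
a=cv2.resize(s[110:300,230:370],None,fx=3,fy=3,interpolation=2)[:600]
b=cv2.resize(t[170:320,260:380],None,fx=3,fy=3,interpolation=2)
o=np.zeros((600,800,3),np.uint8);o[:a.shape[0],:420]=a;o[:b.shape[0],430:430+b.shape[1]]=b
cv2.imwrite('pics/c1.png',o[:,:,::-1])
E
```

```text
[ 0.4859 -0.1054  0.4675] [179.9916  -0.021  162.856 ] [-0.014  -0.7664 -8.403 ] [-0.0679 -0.0536  0.0676]
side hook_saddle [(0.78, [304.7, 199.1]), (0.43, [333.1, 180.2]), (0.34, [354.0, 384.0])]
side canister_eye [(0.91, [381.8, 228.7]), (0.79, [283.1, 304.8]), (0.72, [331.6, 188.9]), (0.57, [359.7, 249.4])]
side canister_grip [(0.95, [360.2, 242.5]), (0.86, [334.3, 184.5]), (0.78, [280.7, 295.2]), (0.78, [381.2, 225.2])]
side pointer_tip [(0.83, [257.0, 198.1])]
side marker_pad [(0.87, [267.1, 216.0])]
top hook_saddle []
top canister_eye [(0.65, [435.2, 265.4]), (0.57, [384.4, 258.6])]
top canister_grip [(0.8, [439.1, 265.3]), (0.63, [385.2, 254.8])]
top pointer_tip [(0.45, [313.0, 186.7])]
top marker_pad [(0.74, [275.5, 208.2])]
```

View pics/c1.png

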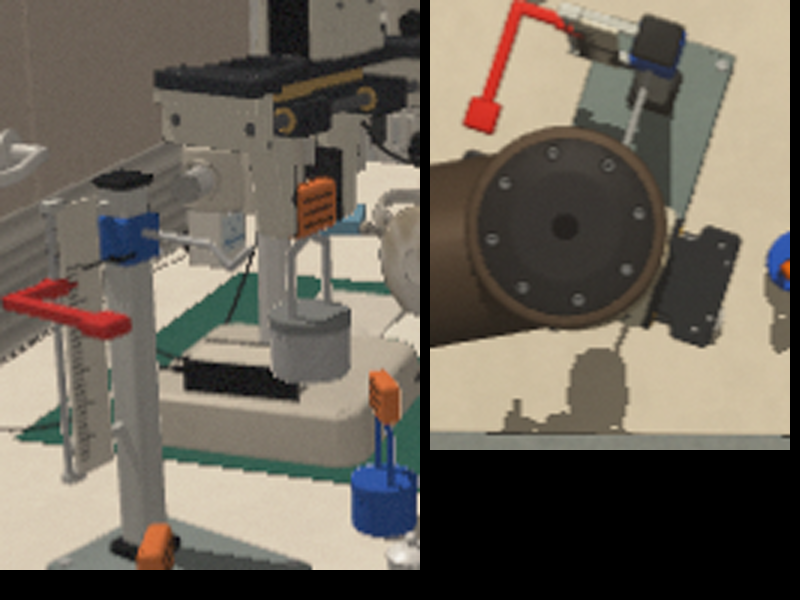

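The crop shows the canister upright in the jaws. The hook tip is at side (314,193), the V bottom at about (308,198) and the red pad at (267,216). I'll average the force to get the weight, and check the fit and the clearance from gripper body to marker pad.

```bash
sed -i 's/\[302.6,197.4\],3)/[304.7,199.1],3),("side",(-.095,0,.255),[308,199],2)/; s/\[311.5,195.6\],2/[314,193.3],1.5/' fit.py; python3 fit.py
python3 - <<'E'
from h import *
F=[]
for i in range(8): F.append(arm.get_state()["force"]);im=arm.grab_frame("top")
print(np.mean(F,0),np.std(F,0))
s=cam("side");print(proj("side",np.array([.486,-.1055,.2815]),C=s),[np.round(d["xy"],1) for d in arm.spot_point("canister_eye","side")[:1]])
E
```

```text
bal [ 0.6372 -0.1529 -0.2952  0.2447] -16.910963402505452
[[ 0.6629 -0.5559]
 [-0.6557 -0.7838]
 [-0.5039 -0.3924]
 [-0.005   0.3401]
 [-0.5853 -0.6045]
 [ 0.9117 -0.968 ]
 [ 0.4661  1.2615]
 [-2.3231  2.2827]
 [-0.7643 -0.0117]
 [ 0.2986  0.365 ]]
saddle [ 0.5463 -0.1253  0.255 ] pad [ 0.5878 -0.023   0.2447]
[ 0.03259403 -0.09126274 -9.20725271] [0.44275315 0.44018058 0.43449449]
[331.4462248  189.27585423] [array([381.8, 228.7])]
```

Weight is 9.2 N, so I expect a dip of about 115 mm. At that depth a square-on gripper body would pass the marker pad with only about 1.5 mm to spare. I'll yaw the canister +30° relative to the hook, which clears the pad by about 8 mm.

Call:
{"op": "move_arm", "data": {
  "deltas": [
    [0,0,0,0,0,5],
    [0,0,0,0,0,7],
    [0,0,0,0,0,7],
    [0,0,0,0,0,7],
    [0,0,0,0,0,4]
  ]
}}

```text
t: 7.3
eef_pos: [0.4861, -0.1058, 0.4677]
ee_rot: [3.142, -0.0, -2.912]
force: [0.4, -0.1, -8.6]
width: 0.0437
```

Call:
{"op": "move_arm", "data": {
  "deltas": [
    [6,-2,0,0,0,0],
    [8,-3,0,0,0,0],
    [8,-3,0,0,0,0],
    [6,-2,0,0,0,0],
    [0,0,0,0,0,0]
  ]
}}

```text
t: 7.72
eef_pos: [0.5158, -0.1162, 0.4672]
ee_rot: [-3.141, -0.0, -2.92]
force: [0.3, -0.0, -9.9]
width: 0.044
```

```bash
python3 - <<'E'
from h import *
st=arm.get_state();print(st["eef_pos"],np.rad2deg(st["ee_rot"]),st["force"])
s=save("side","s2.png");t=save("wrist","w2.png")
print([(round(d["score"],2),np.round(d["xy"],1).tolist()) for d in arm.spot_point("hook_saddle","side")[:2]])
a=cv2.resize(s[150:250,250:350],None,fx=4,fy=4,interpolation=2)
b=cv2.resize(t,None,fx=.62,fy=.62,interpolation=3)
o=np.zeros((600,800,3),np.uint8);o[:400,:400]=a;o[:b.shape[0],403:800]=b[:,:397]
cv2.imwrite('pics/c2.png',o[:400,:,::-1])
E
```

```text
[ 0.51578334 -0.1161764   0.4671726 ] [-1.79977449e+02 -2.00491212e-02 -1.67300360e+02] [ 2.81329973e-01 -5.89280032e-03 -9.93984066e+00]
[(0.56, [305.8, 195.1]), (0.45, [350.8, 381.2])]
```

View pics/c2.png

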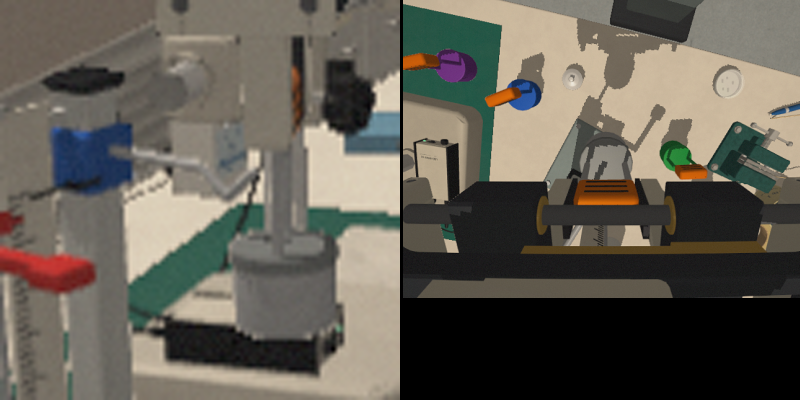

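The crop shows the hook tip at (258,170) just in front of the frame legs (265–305) and at mid height of the eye. Threading on.

Call:
{"op": "move_arm", "data": {
  "deltas": [
    [5,-1.5,0,0,0,0],
    [7,-2,0,0,0,0],
    [8,-2.5,0,0,0,0],
    [7,-2,0,0,0,0],
    [4,-1.5,0,0,0,0]
  ]
}}

```text
t: 8.28
eef_pos: [0.5464, -0.1255, 0.4675]
ee_rot: [-3.141, 0.0, -2.918]
force: [0.3, 0.8, -9.7]
width: 0.0435
```

Call:
{"op": "move_arm", "data": {
  "deltas": [
    [0,0,-3,0,0,0],
    [0,0,-4,0,0,0],
    [0,0,-4,0,0,0],
    [0,0,-4,0,0,0],
    [0,0,0,0,0,0]
  ]
}}

```text
t: 8.7
eef_pos: [0.5445, -0.1251, 0.4514]
ee_rot: [3.141, -0.002, -2.918]
force: [-1.3, 0.4, -9.6]
width: 0.0439
```

```bash
python3 - <<'E'
from h import *
st=arm.get_state();print(st["eef_pos"],st["force"])
s=save("side","s3.png");t=save("top","t3.png")
print([(round(d["score"],2),np.round(d["xy"],1).tolist()) for d in arm.spot_point("hook_saddle","side")[:2]])
a=cv2.resize(s[150:250,250:350],None,fx=4,fy=4,interpolation=2);b=cv2.resize(t[160:260,260:360],None,fx=4,fy=4,interpolation=2)
cv2.imwrite('pics/c3.png',np.hstack([a,b])[:,:,::-1])
E
```

```text
[ 0.54454874 -0.12514193  0.45140366] [-1.25754782  0.418281   -9.59001538]
[(0.79, [304.2, 196.0]), (0.56, [308.9, 192.2])]
```

View pics/c3.png

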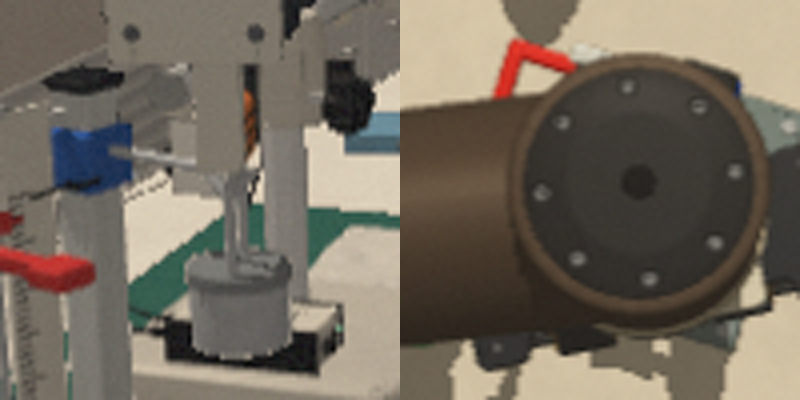

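The crop shows the frame legs at (225–245,190), behind the hook tip at (255,170), so the hook is through the eye. Lowering gently.

Call:
{"op": "move_arm", "data": {
  "deltas": [
    [0,0,-2,0,0,0],
    [0,0,-2,0,0,0],
    [0,0,-2,0,0,0],
    [0,0,-2,0,0,0],
    [0,0,-2,0,0,0]
  ]
}}

```text
t: 9.27
eef_pos: [0.5452, -0.1252, 0.4425]
ee_rot: [-3.142, 0.0, -2.918]
force: [1.0, 0.7, -8.4]
width: 0.0432
```

Call:
{"op": "move_arm", "data": {
  "deltas": [
    [0,0,-2,0,0,0],
    [0,0,-2,0,0,0],
    [0,0,-2,0,0,0],
    [0,0,-2,0,0,0],
    [0,0,-2,0,0,0]
  ]
}}

```text
t: 9.68
eef_pos: [0.5451, -0.1253, 0.4326]
ee_rot: [-3.142, 0.0, -2.918]
force: [-0.1, 0.7, -8.1]
width: 0.0437
```

Call:
{"op": "move_arm", "data": {
  "deltas": [
    [0,0,-2,0,0,0],
    [0,0,-2,0,0,0],
    [0,0,-2,0,0,0],
    [0,0,-2,0,0,0],
    [0,0,-2,0,0,0]
  ]
}}

```text
t: 10.1
eef_pos: [0.5451, -0.1253, 0.4226]
ee_rot: [-3.141, 0.0, -2.918]
force: [1.3, 0.0, -6.9]
width: 0.0437
```

```bash
cat > st.py <<'E'
from h import *
np.set_printoptions(precision=4,suppress=True)
F=[]
for i in range(5): s=arm.get_state();F.append(np.r_[s["force"],s["moment"]]);im=arm.grab_frame("side")
print(s["t"],s["eef_pos"],np.mean(F,0))
for k in("hook_saddle","pointer_tip","marker_pad","marker_line","canister_eye"):print(k,[(round(d["score"],2),np.round(d["xy"],1).tolist()) for d in arm.spot_point(k,"side")[:3]])
cv2.imwrite('pics/last.png',im[:,:,::-1])
E
python3 st.py
```

```text
10.3 [ 0.5451 -0.1252  0.4227] [ 1.1798 -0.0098 -6.9933  0.0887 -0.3784 -0.0342]
hook_saddle [(0.82, [305.5, 209.7])]
pointer_tip [(0.97, [259.3, 210.0])]
marker_pad [(0.9, [266.4, 215.2])]
marker_line [(0.6, [257.9, 204.8])]
canister_eye [(0.71, [284.1, 304.3]), (0.68, [307.6, 207.5]), (0.68, [379.6, 230.5])]
```

Call:
{"op": "move_arm", "data": {
  "deltas": [
    [0.6,-0.2,-2,0,0,0],
    [0.6,-0.2,-2,0,0,0],
    [0.6,-0.2,-2,0,0,0],
    [0.6,-0.2,-2,0,0,0],
    [0.6,-0.2,-2,0,0,0]
  ]
}}

```text
t: 11.02
eef_pos: [0.5482, -0.1262, 0.4123]
ee_rot: [3.141, -0.0, -2.918]
force: [0.3, 2.0, -6.7]
width: 0.0438
```

Call:
{"op": "move_arm", "data": {
  "deltas": [
    [0,0,-2,0,0,0],
    [0,0,-2,0,0,0],
    [0,0,-2,0,0,0],
    [0,0,-2,0,0,0],
    [0,0,0,0,0,0]
  ]
}}

```text
t: 11.43
eef_pos: [0.5482, -0.1262, 0.4044]
ee_rot: [-3.141, 0.0, -2.918]
force: [1.8, 2.0, -5.2]
width: 0.0438
```

```bash
python3 st.py
```

```text
11.6333 [ 0.5482 -0.1262  0.4049] [ 1.6902  1.8762 -5.8756  0.6726 -0.8065 -0.0132]
hook_saddle [(0.79, [307.2, 216.9]), (0.38, [257.9, 218.6]), (0.27, [311.2, 252.3])]
pointer_tip [(0.86, [257.8, 218.8]), (0.66, [306.4, 215.3])]
marker_pad [(0.57, [269.2, 213.9]), (0.56, [312.8, 204.2])]
marker_line [(0.85, [257.9, 204.8])]
canister_eye [(0.95, [281.4, 306.6]), (0.9, [354.3, 250.7]), (0.84, [312.3, 213.5])]
```

Call:
{"op": "move_arm", "data": {
  "deltas": [
    [0.6,0.5,-1,0,0,0],
    [0.6,0.5,-1,0,0,0],
    [0.6,0.5,-1,0,0,0],
    [0.6,0.5,-1,0,0,0],
    [0.4,0.3,-1,0,0,0]
  ]
}}

```text
t: 12.35
eef_pos: [0.5501, -0.1245, 0.3991]
ee_rot: [-3.141, -0.003, -2.919]
force: [-4.4, -4.9, -7.1]
width: 0.0437
```

```bash
python3 st.py; python3 -c "
import cv2;cv2.imwrite('pics/c4.png',cv2.resize(cv2.imread('pics/last.png')[140:290,240:370],None,fx=4,fy=4,interpolation=2))"
```

```text
12.55 [ 0.5501 -0.1245  0.3991] [-3.3241 -4.4706 -6.1179 -1.5571  1.2301 -0.0093]
hook_saddle [(0.77, [306.6, 219.1])]
pointer_tip [(0.6, [256.2, 221.2])]
marker_pad [(0.94, [267.1, 214.7]), (0.15, [308.1, 256.5])]
marker_line [(0.61, [257.7, 207.9])]
canister_eye [(0.8, [357.8, 249.9]), (0.75, [307.8, 220.1]), (0.63, [284.8, 304.3])]
```

View pics/c4.png

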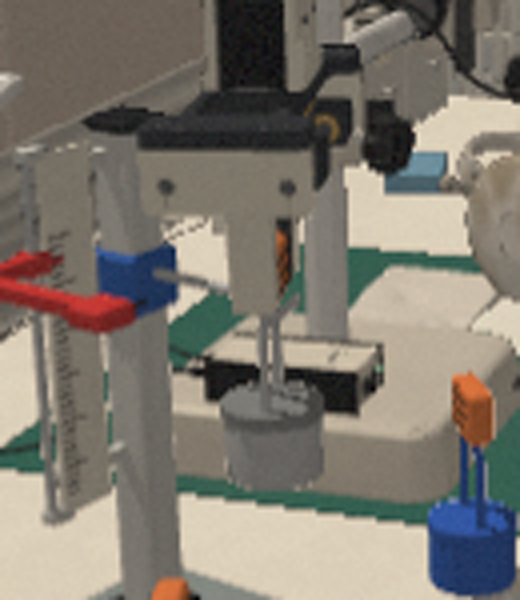

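Call:
{"op": "move_arm", "data": {
  "deltas": [
    [-0.6,-0.5,0,0,0,0],
    [-0.6,-0.5,0,0,0,0],
    [-0.4,-0.4,-1,0,0,0],
    [0,0,-1.5,0,0,0],
    [0,0,-1.5,0,0,0]
  ]
}}

```text
t: 13.27
eef_pos: [0.5493, -0.1252, 0.3955]
ee_rot: [3.141, 0.0, -2.918]
force: [-1.6, -0.5, -4.6]
width: 0.044
```

```bash
python3 st.py
```

```text
13.4667 [ 0.5493 -0.1252  0.3956] [-1.3885 -0.0865 -5.4518 -0.0788  0.5324 -0.0298]
hook_saddle [(0.87, [305.6, 220.5]), (0.4, [307.8, 218.6])]
pointer_tip [(0.82, [263.1, 220.5])]
marker_pad [(0.85, [266.8, 214.8])]
marker_line [(0.97, [256.7, 207.9])]
canister_eye [(0.85, [357.0, 251.6]), (0.83, [380.6, 231.8]), (0.65, [281.4, 308.3])]
```

Call:
{"op": "move_arm", "data": {
  "deltas": [
    [-0.5,0.1,-2,0,0,0],
    [0,0,-2,0,0,0],
    [0,0,-2,0,0,0],
    [0,0,-2,0,0,0],
    [0,0,-2,0,0,0]
  ]
}}

```text
t: 14.18
eef_pos: [0.549, -0.1252, 0.3856]
ee_rot: [-3.141, 0.001, -2.918]
force: [-0.9, -0.8, -5.4]
width: 0.0437
```

Call:
{"op": "move_arm", "data": {
  "deltas": [
    [0,0,-2,0,0,0],
    [0,0,-2,0,0,0],
    [0,0,-2,0,0,0],
    [0,0,-2,0,0,0],
    [0,0,-2,0,0,0]
  ]
}}

```text
t: 14.6
eef_pos: [0.549, -0.1253, 0.3757]
ee_rot: [-3.141, 0.001, -2.918]
force: [1.2, 0.3, -3.0]
width: 0.0436
```

```bash
python3 st.py
```

```text
14.8 [ 0.549  -0.1252  0.3758] [ 1.6259 -0.2711 -3.6853 -0.0686 -0.6363 -0.0429]
hook_saddle [(0.71, [268.4, 216.3]), (0.57, [306.9, 226.8])]
pointer_tip [(0.41, [267.2, 217.4])]
marker_pad [(0.85, [268.5, 216.8])]
marker_line [(0.63, [256.2, 206.8])]
canister_eye [(0.75, [308.0, 228.1]), (0.64, [379.2, 231.9]), (0.62, [284.0, 306.4])]
```

Call:
{"op": "move_arm", "data": {
  "deltas": [
    [0.3,0,-2,0,0,0],
    [0,0,-2,0,0,0],
    [0,0,-2,0,0,0],
    [0,0,-2,0,0,0],
    [0,0,-2,0,0,0]
  ]
}}

```text
t: 15.52
eef_pos: [0.5491, -0.1253, 0.3654]
ee_rot: [-3.142, -0.0, -2.918]
force: [1.3, -0.7, -2.9]
width: 0.0435
```

```bash
python3 st.py; python3 - <<'E'
from h import *
s=cv2.imread('pics/last.png');t=save("top","t5.png")[:,:,::-1];w=save("wrist","w5.png")[:,:,::-1]
a=cv2.resize(s[140:290,240:340],None,fx=4,fy=4,interpolation=2);b=cv2.resize(t[160:235,260:360],None,fx=4,fy=4,interpolation=2)
w=cv2.resize(w[230:480],(400,300*250//480*1),interpolation=3)
o=np.zeros((600,800,3),np.uint8);o[:,:400]=a;o[:300,400:]=b;o[310:310+w.shape[0],400:]=w;cv2.imwrite('pics/c5.png',o)
E
```

```text
15.7167 [ 0.5491 -0.1253  0.3656] [ 1.4005 -0.5366 -3.1815 -0.0635 -0.6259 -0.025 ]
hook_saddle [(0.67, [306.5, 233.5])]
pointer_tip [(0.72, [261.9, 234.0]), (0.27, [352.8, 383.5])]
marker_pad [(0.88, [268.2, 217.5]), (0.26, [308.0, 234.9])]
marker_line [(0.68, [255.9, 206.7])]
canister_eye [(0.83, [309.4, 233.9]), (0.68, [281.0, 307.1]), (0.61, [356.5, 249.8])]
```

View pics/c5.png

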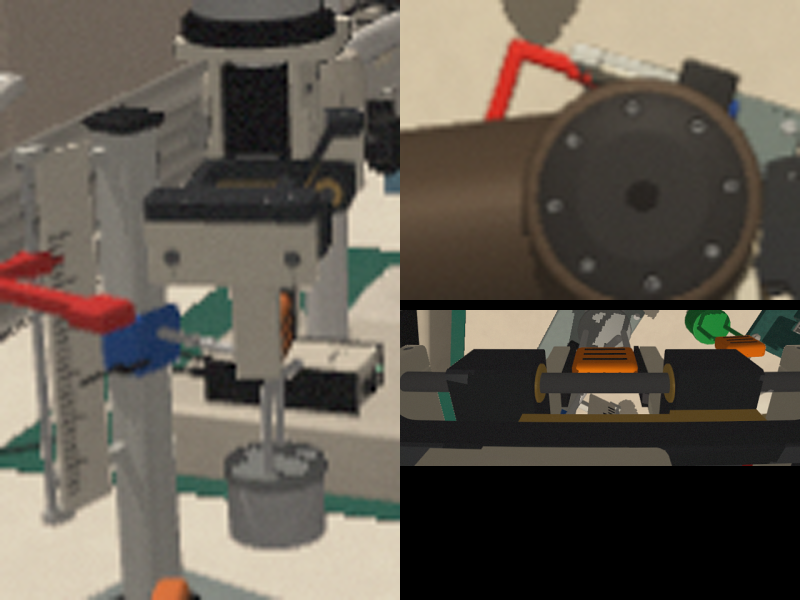

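The crop shows the gripper body's lower left corner at (155,255), right of the red pad's end at (135,310), a gap of roughly 8 mm as calculated. The canister hangs straight. Continuing down.

Call:
{"op": "move_arm", "data": {
  "deltas": [
    [0.3,0,-2,0,0,0],
    [0,0,-2,0,0,0],
    [0,0,-2,0,0,0],
    [0,0,-2,0,0,0],
    [0,0,-2,0,0,0]
  ]
}}

```text
t: 16.53
eef_pos: [0.5492, -0.1253, 0.3553]
ee_rot: [3.141, -0.001, -2.918]
force: [-0.4, 0.2, -2.7]
width: 0.0439
```

Call:
{"op": "move_arm", "data": {
  "deltas": [
    [0,0,-2,0,0,0],
    [0,0,-2,0,0,0],
    [0,0,-2,0,0,0],
    [0,0,-2,0,0,0],
    [0,0,-2,0,0,0]
  ]
}}

```text
t: 16.95
eef_pos: [0.5493, -0.1253, 0.3455]
ee_rot: [3.142, -0.0, -2.918]
force: [-1.8, 0.8, -1.3]
width: 0.0439
```

```bash
python3 st.py
```

```text
17.15 [ 0.5493 -0.1253  0.3456] [-1.5744  0.6428 -1.646   0.0982  0.4405 -0.0155]
hook_saddle [(0.6, [306.5, 243.4])]
pointer_tip [(0.91, [261.6, 245.2]), (0.64, [228.1, 363.5]), (0.52, [280.4, 294.9])]
marker_pad [(0.76, [266.9, 215.0])]
marker_line [(0.73, [260.1, 208.6])]
canister_eye [(0.75, [357.6, 248.9]), (0.74, [381.2, 232.4]), (0.62, [307.3, 242.0])]
```

Call:
{"op": "move_arm", "data": {
  "deltas": [
    [-0.3,0,-2,0,0,0],
    [0,0,-2,0,0,0],
    [0,0,-2,0,0,0],
    [0,0,-2,0,0,0],
    [0,0,-2,0,0,0]
  ]
}}

```text
t: 17.87
eef_pos: [0.5492, -0.1252, 0.3355]
ee_rot: [-3.141, 0.0, -2.918]
force: [-1.1, -0.2, -0.3]
width: 0.0431
```

Call:
{"op": "move_arm", "data": {
  "deltas": [
    [0,0,-2,0,0,0],
    [0,0,-2,0,0,0],
    [0,0,-1,0,0,0],
    [0,0,0,0,0,0],
    [0,0,0,0,0,0]
  ]
}}

```text
t: 18.28
eef_pos: [0.5492, -0.1253, 0.3307]
ee_rot: [-3.142, 0.0, -2.918]
force: [-1.0, -0.5, -0.6]
width: 0.0437
```

```bash
python3 st.py; python3 st.py|head -1
```

```text
18.4833 [ 0.5491 -0.1252  0.3308] [-1.0518 -0.1811 -0.5358  0.1049  0.3525 -0.0193]
hook_saddle [(0.8, [306.7, 247.1])]
pointer_tip [(0.7, [261.8, 250.9])]
marker_pad [(0.57, [267.4, 215.1])]
marker_line [(0.96, [256.1, 207.0])]
canister_eye [(0.95, [308.5, 247.6]), (0.61, [281.5, 306.0]), (0.61, [376.5, 232.6])]
18.9833 [ 0.5491 -0.1253  0.3307] [-0.436   0.6047  0.3436  0.0149  0.2118 -0.0107]
```

Call:
{"op": "move_arm", "data": {
  "deltas": [
    [0,0,-1,0,0,0],
    [0,0,-1,0,0,0],
    [0,0,0,0,0,0],
    [0,0,0,0,0,0],
    [0,0,0,0,0,0]
  ],
  "squeeze": 15
}}

```text
t: 19.7
eef_pos: [0.5491, -0.1253, 0.3287]
ee_rot: [-3.142, 0.0, -2.918]
force: [-0.7, -0.4, -0.2]
width: 0.0437
```

Call:
{"op": "move_arm", "data": {
  "deltas": [
    [0,0,0,0,0,0],
    [0,0,0,0,0,0],
    [0,0,0,0,0,0],
    [0,0,0,0,0,0],
    [0,0,0,0,0,0]
  ],
  "squeeze": 3
}}

```text
t: 20.12
eef_pos: [0.5491, -0.1253, 0.3287]
ee_rot: [-3.142, 0.0, -2.918]
force: [0.4, -0.6, -0.4]
width: 0.0442
```

```bash
python3 st.py; python3 st.py|head -1; python3 st.py|head -1
```

```text
20.3167 [ 0.5491 -0.1253  0.3286] [-0.3918 -0.484   0.0236 -0.1677  0.0693 -0.0006]
hook_saddle [(0.63, [310.0, 240.9])]
pointer_tip [(0.9, [260.3, 253.0])]
marker_pad [(0.64, [266.7, 216.8])]
marker_line [(0.92, [257.3, 206.7])]
canister_eye [(0.96, [355.7, 248.1]), (0.76, [281.1, 305.9]), (0.73, [309.9, 242.5])]
20.8167 [ 0.5491 -0.1252  0.3287] [-0.5612 -0.0362  0.0147 -0.1985  0.0712 -0.0451]
21.3167 [ 0.5491 -0.1252  0.3287] [-0.4057 -0.655  -0.5418 -0.1979  0.0608 -0.0164]
```

The arm now carries about 0 N. Releasing.

Call:
{"op": "move_arm", "data": {
  "deltas": [
    [0,0,0,0,0,0],
    [0,0,0,0,0,0],
    [0,0,0,0,0,0],
    [0,0,0,0,0,0],
    [0,0,0,0,0,0]
  ],
  "claw": 60
}}

```text
t: 22.03
eef_pos: [0.5491, -0.1252, 0.3287]
ee_rot: [3.142, 0.0, -2.918]
force: [-0.9, -0.1, 0.3]
width: 0.0658
```

```bash
python3 st.py; python3 - <<'E'
from h import *
s=cv2.imread('pics/last.png');w=save("wrist","w6.png")[:,:,::-1]
a=cv2.resize(s[140:290,240:340],None,fx=4,fy=4,interpolation=2)
w=cv2.resize(w,(400,300),interpolation=3)
o=np.zeros((600,800,3),np.uint8);o[:,:400]=a;o[:300,400:]=w;cv2.imwrite('pics/c6.png',o)
E
```

```text
22.2333 [ 0.5491 -0.1252  0.3286] [-0.5407  0.0088  0.3142 -0.0002  0.0323  0.0151]
hook_saddle [(0.75, [307.4, 249.7])]
pointer_tip [(0.81, [261.3, 254.8])]
marker_pad [(0.9, [267.6, 218.4]), (0.31, [309.3, 287.5])]
marker_line [(0.71, [257.2, 207.9])]
canister_eye [(0.96, [356.8, 251.9]), (0.85, [279.5, 307.5]), (0.69, [379.9, 233.2])]
```

View pics/c6.png

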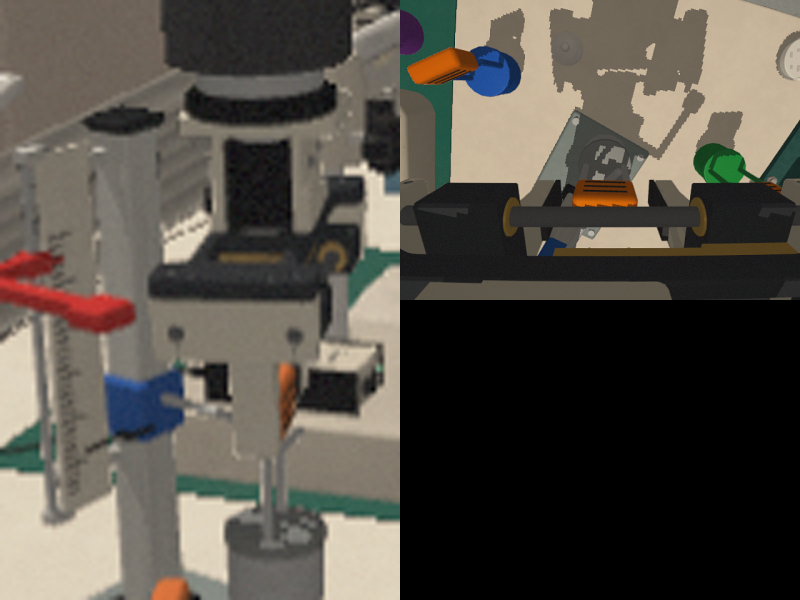

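Released: the canister hangs with the block between the open fingers, a gap on both sides, and the hook has not bounced. Retreating straight up.

Call:
{"op": "move_arm", "data": {
  "deltas": [
    [0,0,0,0,0,0],
    [0,0,4,0,0,0],
    [0,0,8,0,0,0],
    [0,0,12,0,0,0],
    [0,0,15,0,0,0]
  ],
  "claw": 20
}}

```text
t: 23.0
eef_pos: [0.5489, -0.1253, 0.3681]
ee_rot: [3.141, -0.001, -2.918]
force: [-0.8, 0.5, -0.6]
width: 0.0807
```

Call:
{"op": "move_arm", "data": {
  "deltas": [
    [0,0,25,0,0,0],
    [0,0,30,0,0,0],
    [0,0,30,0,0,0],
    [0,0,25,0,0,0],
    [0,0,20,0,0,0]
  ]
}}

```text
t: 23.42
eef_pos: [0.5488, -0.1254, 0.5013]
ee_rot: [-3.141, 0.003, -2.918]
force: [0.6, 0.6, -0.1]
width: 0.081
```

```bash
python3 - <<'E'
from h import *
from concurrent.futures import ThreadPoolExecutor
np.set_printoptions(precision=4,suppress=True)
S=cam("side")
print(arm.get_state()["eef_pos"],arm.get_state()["width"])
R={}
for i in range(4):
  im=arm.grab_frame("side")
  for k in("hook_saddle","pointer_tip","marker_line","marker_pad","canister_grip"):
    for d in arm.spot_point(k,"side")[:3]: R.setdefault(k,[]).append(np.round([arm.get_state()["t"],*d["xy"],d["score"]],2))
for k in R: print(k);print(np.array([r for r in R[k] if r[1]<320 and r[2]<265]))
cv2.imwrite('pics/s7.png',im[:,:,::-1])
E
```

```text
[ 0.5488 -0.1254  0.5013] 0.08103639666330928
hook_saddle
[[ 23.52 306.   250.8    0.69]
 [ 23.82 303.1  252.5    0.61]
 [ 23.82 307.1  253.2    0.27]
 [ 24.12 306.3  251.4    0.93]
 [ 24.42 306.1  251.1    0.64]]
marker_line
[[ 23.62 255.7  204.6    0.9 ]
 [ 23.92 255.2  206.6    0.83]
 [ 24.22 256.9  205.     0.57]
 [ 24.52 256.4  207.4    0.8 ]]
marker_pad
[[ 23.67 263.2  215.6    0.7 ]
 [ 23.97 305.6  250.1    0.72]
 [ 23.97 269.6  215.6    0.69]
 [ 24.27 266.4  216.8    0.74]
 [ 24.27 308.4  250.7    0.32]
 [ 24.57 268.3  214.4    0.89]]
canister_grip
[[ 23.72 310.7  242.6    0.7 ]
 [ 24.32 311.4  241.8    0.76]
 [ 24.62 309.4  243.4    0.67]]
pointer_tip
[[ 23.87 263.9  251.8    0.88]
 [ 24.17 261.1  252.2    0.59]
 [ 24.47 261.2  253.5    0.88]]
```

```bash
python3 - <<'E'
from h import *
np.set_printoptions(precision=3,suppress=True)
st=arm.get_state();print(st["q"])
# shelf front lower edge: top row ~120 at cols 200,400 ; side line (0,105)-(390,60)
P=[ray("top",[c,120])for c in(100,350,600)]
for a in((60,98),(180,84),(300,70)):
    o,d=ray("side",a)
    n=np.cross(P[0][1],P[2][1]);n/=np.linalg.norm(n);t=n@(P[0][0]-o)/(n@d);print(o+d*t)
# pixel -> z on vertical lines at pointer tip/marker line (balance frame guess)
c,s=np.cos(-.296),np.sin(-.296)
C=cam("side")
for nm,v in(("pt",(-.02,.058)),):
    x=.638+c*v[0]-s*v[1];y=-.153+s*v[0]+c*v[1]
    for z in(.26,.25,.24,.15,.14,.13):print(z,proj("side",np.array([x,y,z]),C=C))
s7=cv2.imread('pics/s7.png')
cv2.imwrite('pics/c7.png',cv2.resize(s7[190:270,240:320],None,fx=7,fy=7,interpolation=2))
E
```

```text
[ 0.123  0.127 -0.086 -0.    -1.358 -1.471]
[0.732 0.269 0.491]
[ 0.737 -0.008  0.486]
[ 0.745 -0.575  0.484]
0.26 [258.945 196.16 ]
0.25 [259.278 200.95 ]
0.24 [259.61  205.708]
0.15 [262.55  247.118]
0.14 [262.871 251.562]
0.13 [263.191 255.975]
```

View pics/c7.png

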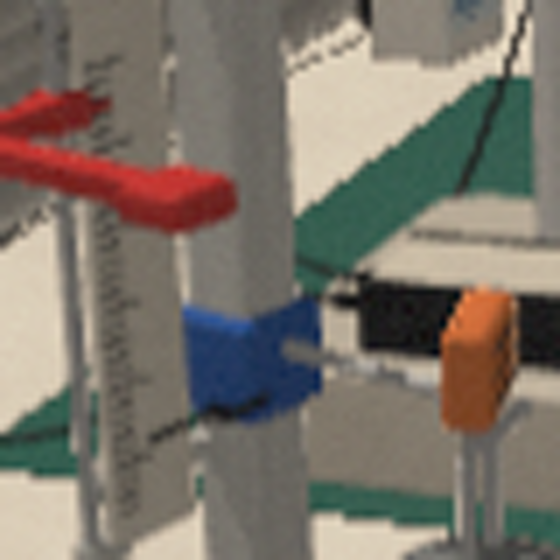

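The crop shows the canister hanging in line and still. The pointer tip is at side (261.4,252.9), z ≈ 0.137. The marker line tip is at about (255.4,204.6), z ≈ 0.24. The marker has to go down about 103 mm. I'll close the fingers, turn +105° and go over the pad.

Call:
{"op": "move_arm", "data": {
  "deltas": [
    [2.5,7,0,0,0,7],
    [2.5,7,0,0,0,7],
    [2.5,7,0,0,0,7],
    [2.5,7,0,0,0,7],
    [2.5,7,0,0,0,7]
  ],
  "claw": 255,
  "squeeze": 20
}}

```text
t: 25.03
eef_pos: [0.5617, -0.0899, 0.4977]
ee_rot: [3.142, 0.0, -2.301]
force: [0.1, 0.2, -0.1]
width: 0.053
```

Call:
{"op": "move_arm", "data": {
  "deltas": [
    [3,7,0,0,0,7],
    [3,7,0,0,0,7],
    [3,7,0,0,0,7],
    [3,7,0,0,0,7],
    [3,7,0,0,0,7]
  ]
}}

```text
t: 25.45
eef_pos: [0.5767, -0.0549, 0.4977]
ee_rot: [-3.142, -0.0, -1.69]
force: [0.1, -0.0, -0.2]
width: 0.0197
```

Call:
{"op": "move_arm", "data": {
  "deltas": [
    [3,7,0,0,0,7],
    [3,7,0,0,0,7],
    [3,7,0,0,0,7],
    [3,7,0,0,0,7],
    [2,5,0,0,0,7]
  ]
}}

```text
t: 25.87
eef_pos: [0.5908, -0.0217, 0.4976]
ee_rot: [3.142, 0.0, -1.079]
force: [0.1, -0.1, -0.4]
width: 0.0005
```

Call:
{"op": "move_arm", "data": {
  "deltas": [
    [0,0,-12,0,0,0],
    [0,0,-16,0,0,0],
    [0,0,-16,0,0,0],
    [0,0,-12,0,0,0],
    [0,0,0,0,0,0]
  ]
}}

```text
t: 26.28
eef_pos: [0.59, -0.0222, 0.4389]
ee_rot: [3.138, 0.002, -1.086]
force: [-0.6, 0.5, -0.9]
width: 0.0008
```

```bash
python3 - <<'E'
from h import *
np.set_printoptions(precision=4,suppress=True)
st=arm.get_state();print(st["t"],st["eef_pos"],np.rad2deg(st["ee_rot"]),st["q"],st["force"],st["width"]);print(arm.calibration("wrist")["mount"])
C=cam("wrist",st)
im=save("wrist","w8.png");sp=arm.spot_point("marker_pad","wrist")[:3];
for d in sp: print(d["score"],d["xy"],atz("wrist",d["xy"],.2447,C=C))
h=cv2.cvtColor(im,cv2.COLOR_RGB2HSV);m=cv2.inRange(h,(0,160,90),(3,255,255))|cv2.inRange(h,(174,160,90),(180,255,255))
ys,xs=np.where(m);print(len(xs),(xs.min(),xs.max(),ys.min(),ys.max()) if len(xs) else 0)
E
```

```text
26.2833 [ 0.59   -0.0222  0.4389] [179.7685   0.1012 -62.2151] [ 0.293   0.2015 -0.1262 -0.001  -1.2473  0.1923] [-0.6373  0.4703 -0.8946] 0.0008117688085892818
[[ 0.0008  0.9579  0.2871  0.0768]
 [ 1.     -0.0004 -0.0014 -0.0012]
 [-0.0013  0.2871 -0.9579  0.0207]
 [ 0.      0.      0.      1.    ]]
0.89 [325.7, 294.1] [ 0.5899 -0.0198  0.2447]
0.61 [448.8, 141.1] [ 0.5752 -0.1148  0.2447]
6590 (np.int64(23), np.int64(355), np.int64(62), np.int64(315))
```

The wrist detector places the pad at (0.590,-0.020), right under the fingertips. Pressing down.

Call:
{"op": "move_arm", "data": {
  "deltas": [
    [0,1,-4,0,0,0],
    [0,1,-4,0,0,0],
    [0,0,-4,0,0,0],
    [0,0,-4,0,0,0],
    [0,0,-4,0,0,0]
  ]
}}

```text
t: 26.8
eef_pos: [0.5906, -0.0202, 0.4216]
ee_rot: [-3.141, -0.0, -1.086]
force: [-1.1, 0.9, 2.6]
width: 0.0007
```

Call:
{"op": "move_arm", "data": {
  "deltas": [
    [0,0,-5,0,0,0],
    [0,0,-5,0,0,0],
    [0,0,-5,0,0,0],
    [0,0,-5,0,0,0],
    [0,0,-5,0,0,0]
  ]
}}

```text
t: 27.22
eef_pos: [0.5906, -0.0202, 0.3962]
ee_rot: [-3.141, -0.0, -1.086]
force: [-0.2, 1.7, 2.8]
width: 0.0008
```

Call:
{"op": "move_arm", "data": {
  "deltas": [
    [0,0,-5,0,0,0],
    [0,0,-5,0,0,0],
    [0,0,-5,0,0,0],
    [0,0,-5,0,0,0],
    [0,0,-5,0,0,0]
  ]
}}

```text
t: 27.63
eef_pos: [0.5906, -0.0202, 0.3712]
ee_rot: [-3.141, 0.0, -1.086]
force: [-0.5, 1.6, 2.4]
width: 0.0008
```

```bash
python3 st.py
```

```text
27.8333 [ 0.5905 -0.0204  0.3713] [-0.0171  0.2604  0.5689  0.1213  0.0925 -0.0204]
hook_saddle [(0.58, [305.6, 251.3])]
pointer_tip [(0.74, [261.1, 251.0])]
marker_pad [(0.62, [269.3, 241.7])]
marker_line [(0.93, [256.1, 229.2]), (0.69, [311.4, 241.5])]
canister_eye [(0.96, [382.8, 232.4]), (0.77, [283.3, 306.2]), (0.76, [310.3, 252.3])]
```

Call:
{"op": "move_arm", "data": {
  "deltas": [
    [0,0,-5,0,0,0],
    [0,0,-5,0,0,0],
    [0,0,-5,0,0,0],
    [0,0,-5,0,0,0],
    [0,0,-5,0,0,0]
  ]
}}

```text
t: 28.55
eef_pos: [0.5908, -0.0202, 0.3462]
ee_rot: [-3.141, -0.0, -1.086]
force: [1.1, -0.8, 1.5]
width: 0.0005
```

Call:
{"op": "move_arm", "data": {
  "deltas": [
    [0,0,-4,0,0,0],
    [0,0,-4,0,0,0],
    [0,0,-4,0,0,0],
    [0,0,-3,0,0,0],
    [0,0,0,0,0,0]
  ]
}}

```text
t: 28.97
eef_pos: [0.5903, -0.0202, 0.3307]
ee_rot: [3.14, 0.001, -1.086]
force: [0.1, 0.9, -0.1]
width: 0.0006
```

```bash
python3 st.py; python3 - <<'E'
from h import *
np.set_printoptions(precision=4,suppress=True,linewidth=200)
C=cam("side");c,s=np.cos(-.2955),np.sin(-.2955)
W=lambda v:np.array([.638+c*v[0]-s*v[1],-.153+s*v[0]+c*v[1],v[2]])
for x in(-.03,-.02,-.01):
  for y in(.055,.06,.065,.07):print(x,y,proj("side",W((x,y,.2387)),C=C),proj("side",W((x,y,.145)),C=C),proj("side",W((x,y,.137)),C=C))
im=cv2.imread('pics/last.png');h=cv2.cvtColor(im,cv2.COLOR_BGR2HSV)
m=cv2.inRange(h,(0,130,70),(5,255,255))|cv2.inRange(h,(172,130,70),(180,255,255))
print('red mask rows 235-262, cols 240-275')
for r in range(236,262):print(r,''.join('#' if v else '.' for v in m[r,236:280]),im[r,250:270].sum(1)//3)
E
```

```text
29.1667 [ 0.5903 -0.0203  0.3314] [-0.2085  0.2858 -0.1118 -0.0202  0.1682  0.0049]
hook_saddle [(0.47, [306.2, 250.1])]
pointer_tip []
marker_pad [(0.89, [269.8, 264.1])]
marker_line [(0.59, [260.9, 248.9])]
canister_eye [(0.92, [377.6, 232.5]), (0.91, [282.1, 307.4]), (0.89, [356.4, 250.4])]
-0.03 0.055 [264.2669 206.7552] [267.1903 249.9239] [267.4354 253.4809]
-0.03 0.06 [262.5317 207.3774] [265.5222 250.675 ] [265.773 254.242]
-0.03 0.065 [260.7842 208.0041] [263.8428 251.4312] [264.0993 255.0083]
-0.03 0.07 [259.0243 208.6354] [262.152  252.1926] [262.4143 255.7798]
-0.02 0.055 [260.7073 205.9569] [263.7244 248.9   ] [263.9775 252.4394]
-0.02 0.06 [258.9702 206.5727] [262.0544 249.6432] [262.3132 253.1925]
-0.02 0.065 [257.221  207.1929] [260.3732 250.3915] [260.6377 253.9507]
-0.02 0.07 [255.4596 207.8177] [258.6807 251.1448] [258.951 254.714]
-0.01 0.055 [257.191  205.1686] [260.299  247.8878] [260.5599 251.4097]
-0.01 0.06 [255.4524 205.7781] [258.6273 248.6232] [258.8939 252.1549]
-0.01 0.065 [253.7017 206.392 ] [256.9446 249.3636] [257.2169 252.9052]
-0.01 0.07 [251.9388 2
[... 2790 characters left out ...]
 115 121 119 119 120 118  53  33  53  37  95]
257 ..###################....................... [105 103 109 115 125 109  90  91 108 117 121 119 117 121 121  60  40  60  43  93]
258 .....#################...................... [ 93  97 102 103 103 104 102 109 107 117 119 120 118 120 119  62  39  59  40  84]
259 ........###############..................... [ 71  78  86  90  94 100 101 104 103 117 118 120 120 118 120  68  39  46  40  75]
260 ............###########..................... [ 67  68  71  63  76  86  94  93 101 118 121 118 119 119 119  73  37  40  34  73]
261 ...............########..................... [ 98  71  65  64  68  67  70  75  85 117 122 123 119 119 119  73  34  40  37  67]
```

The fingers hide the pointer. I'll go 6 mm further down, still short of level, then back off and compare tip and pointer.

Call:
{"op": "move_arm", "data": {
  "deltas": [
    [0,0,-2,0,0,0],
    [0,0,-2,0,0,0],
    [0,0,-2,0,0,0],
    [0,0,0,0,0,0],
    [0,0,0,0,0,0]
  ]
}}

```text
t: 29.88
eef_pos: [0.5905, -0.0203, 0.3254]
ee_rot: [3.141, 0.0, -1.086]
force: [1.1, 0.1, -0.9]
width: 0.0002
```

Call:
{"op": "move_arm", "data": {
  "deltas": [
    [0,0,5,0,0,0],
    [0,0,15,0,0,0],
    [0,0,25,0,0,0],
    [0,0,25,0,0,0],
    [0,0,15,0,0,0]
  ]
}}

```text
t: 30.3
eef_pos: [0.5909, -0.0203, 0.4137]
ee_rot: [-3.139, -0.001, -1.085]
force: [0.7, 0.8, 0.1]
width: 0.0004
```

```bash
python3 st.py; python3 - <<'E'
from h import *
np.set_printoptions(precision=1,suppress=True,linewidth=250)
A=np.mean([arm.grab_frame("side").astype(float) for i in range(4)],0)
cv2.imwrite('pics/s9.png',A[:,:,::-1].astype(np.uint8))
R,G=A[...,0],A[...,1]
print('red-green');print(np.c_[np.arange(244,264),(R-G)[244:264,246:272].astype(int)])
print('G');print(np.c_[np.arange(244,264),G[244:264,250:280].astype(int)])
E
```

```text
30.5 [ 0.5904 -0.0203  0.411 ] [ 0.332   0.3498  0.4149 -0.0015  0.0529 -0.0018]
hook_saddle [(0.66, [305.5, 248.9])]
pointer_tip [(0.91, [261.7, 250.0])]
marker_pad [(0.68, [268.5, 266.5])]
marker_line [(0.74, [259.4, 252.7])]
canister_eye [(0.77, [284.3, 304.5]), (0.7, [355.2, 250.8]), (0.69, [308.3, 249.1])]
red-green
[[244  12  12  12   5   2   2   8  12   9   7   6   6   5   4   5   5   7   7   7   6   0 -15 -23 -21 -22 -23]
 [245  12  12  10 -14  -2   2   8   4   6   5   4   6   5   6   7   6   7   6   7   4   3 -13 -23 -22 -23 -23]
 [246  11   7 -15 -41  -3   1   4 -25   2   5   6   5   5   7   7   7   6   7   6   7   8 -11 -23 -25 -21 -22]
 [247  -9 -37 -41 -42  -3   2  13  29  24  17   8   3   5   7   6   7   7   7   6   7   7 -10 -20 -19 -13 -14]
 [248 -44 -42  45  60  28  12  31  66  53  49  19   6   6   6   7   7   6   5   7   7   7 -16 -16 -10  -2   0]
 [249 -43  34 124 141  97  76  70  77  77  77  37  14  26  21   9   6   6   7   6   5   6 -22  -5  -1   1   1]
 [250  52 117 139 138 129 121 101  88  78  75  64  43  56  27   8   7   6   6   5   4   3 -22   2   1   1   1]

[... 3286 characters left out ...]
116 112 114 137 104 117 117 111 106 106 106 105 107 102  99 103]
 [259  55  58  60  89  90  99  96  94  96  99 111 112 114 115 114 115 112 136 105 117 120 116 108 106 105 104 107 101 102 103]
 [260  55  54  58  57  60  62  81  93  68  81 103 112 115 116 114 113 114 128  97 116 117 117 107 108 106 105 106 100 100 101]
 [261  44  48  53  54  56  57  56  57  53  78  80  94 105 107 112 115 115 107  89 108 108 116 111 106 104 103 109 101 101 103]
 [262  38  38  39  46  47  52  51  55  56  54  56  60  81  81  94  99  96  76  78  84  81  98  99  98 106 104 107 102 101 103]
 [263  45  38  38  36  39  38  39  45  50  52  54  55  55  55  61  62  56  56  55  56  54  60  60  73  90  89 107 103 100 103]]
```

```bash
python3 - <<'E'
from h import *
np.set_printoptions(precision=4,suppress=True)
C=cam("side");c,s=np.cos(-.2955),np.sin(-.2955)
def B(w):w=np.array(w)-[.638,-.153,0];return np.array([c*w[0]+s*w[1],-s*w[0]+c*w[1],w[2]])
print('line now',B(atz("side",[259,249.7],.1411)),'line init',B(atz("side",[255.4,204.6],.2387)))
for z in(.133,.137,.141):print('ptr',B(atz("side",[261,252.3],z)))
for z in(.24,.25):print('top ptr',B(atz("top",[308.1,186.4],z)),'line',B(atz("top",[309.8,186.4],z)))
t=cv2.imread('pics/t0.png');sd=cv2.imread('pics/s9.png');s0=cv2.imread('pics/s0.png')
a=cv2.resize(t[165:205,280:330],None,fx=16,fy=15,interpolation=0)[:600]
b=cv2.resize(sd[235:270,240:280],None,fx=10,fy=10,interpolation=0);d=cv2.resize(s0[185:220,240:280],None,fx=10,fy=10,interpolation=0)
o=np.zeros((600,800,3),np.uint8);a=cv2.resize(t[170:200,282:327],None,fx=8.8,fy=8,interpolation=0);o[:240,:a.shape[1]]=a;o[250:600,:400]=b;o[250:600,400:]=d
cv2.imwrite('pics/c10.png',o)
E
```

```text
line now [-0.0079  0.0571  0.1411] line init [-0.004   0.0542  0.2387]
ptr [-0.0072  0.0512  0.133 ]
ptr [-0.0143  0.058   0.137 ]
ptr [-0.0213  0.0649  0.141 ]
top ptr [-0.0166  0.0606  0.24  ] line [-0.0155  0.0569  0.24  ]
top ptr [-0.0179  0.0598  0.25  ] line [-0.0167  0.0562  0.25  ]
```

View pics/c10.png

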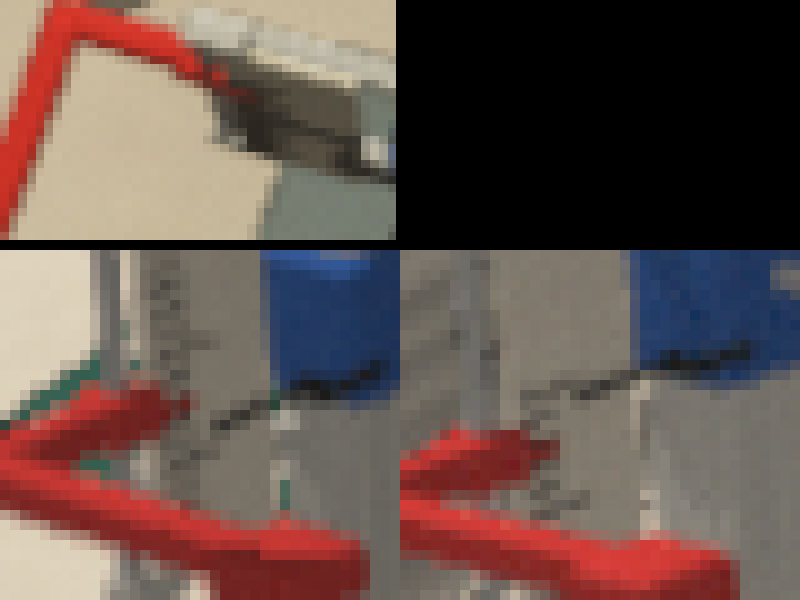

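In the top crop the red line tip at (255,97) nearly continues the dark pointer, which starts at (270,115) about 4 mm in front. In the side crop the line tip is at (190,403) and the pointer tip at (215,428), so the line is still too high. With the parallax allowed for, about 6 mm is left.

Call:
{"op": "move_arm", "data": {
  "deltas": [
    [0,0,-15,0,0,0],
    [0,0,-25,0,0,0],
    [0,0,-25,0,0,0],
    [0,0,-12,0,0,0],
    [0,0,-4,0,0,0]
  ]
}}

```text
t: 31.42
eef_pos: [0.5898, -0.0204, 0.327]
ee_rot: [3.138, 0.001, -1.086]
force: [-0.9, 0.8, 0.6]
width: -0.0
```

```bash
python3 -c "
from h import *
print(arm.get_state()['eef_pos'])"
```

```text
[ 0.58981051 -0.02036354  0.32703301]
```

Call:
{"op": "move_arm", "data": {
  "deltas": [
    [0,0,-2,0,0,0],
    [0,0,-2,0,0,0],
    [0,0,-2,0,0,0],
    [0,0,0,0,0,0],
    [0,0,0,0,0,0]
  ]
}}

```text
t: 31.83
eef_pos: [0.5908, -0.0202, 0.3245]
ee_rot: [-3.14, -0.0, -1.086]
force: [0.5, -0.1, -0.2]
width: 0.0003
```

```bash
python3 st.py | head -1
```

```text
32.0333 [ 0.5908 -0.0202  0.3243] [ 0.6228  0.247   1.3465  0.0488 -0.0021  0.0016]
```

Now at 0.3243, going to 0.3193.

Call:
{"op": "move_arm", "data": {
  "deltas": [
    [0,0,-2,0,0,0],
    [0,0,-2,0,0,0],
    [0,0,-1,0,0,0],
    [0,0,0,0,0,0],
    [0,0,0,0,0,0]
  ]
}}

```text
t: 32.75
eef_pos: [0.5903, -0.0203, 0.3182]
ee_rot: [3.14, 0.0, -1.086]
force: [0.8, 0.5, 0.2]
width: 0.0001
```

Call:
{"op": "move_arm", "data": {
  "deltas": [
    [0,0,4,0,0,0],
    [0,0,15,0,0,0],
    [0,0,25,0,0,0],
    [0,0,25,0,0,0],
    [0,0,15,0,0,0]
  ]
}}

```text
t: 33.17
eef_pos: [0.5907, -0.0203, 0.4053]
ee_rot: [-3.14, -0.001, -1.085]
force: [-0.2, 0.5, 1.1]
width: 0.0008
```

```bash
python3 st.py; python3 - <<'E'
from h import *
np.set_printoptions(precision=1,suppress=True,linewidth=250)
A=np.mean([arm.grab_frame("side").astype(float) for i in range(4)],0)
cv2.imwrite('pics/s11.png',A[:,:,::-1].astype(np.uint8))
R,G=A[...,0],A[...,1]
print('red-green');print(np.c_[np.arange(248,258),(R-G)[248:258,252:266].astype(int)])
print('G');print(np.c_[np.arange(246,258),G[246:258,254:272].astype(int)])
# top view now
t=arm.grab_frame("top")
for k in("marker_line","pointer_tip"):
    print(k,[(round(d["score"],2),np.round(d["xy"],1).tolist(),np.round(atz("top",d["xy"],.137),4).tolist()) for d in arm.spot_point(k,"top")[:2]])
E
```

```text
33.3667 [ 0.5902 -0.0203  0.4028] [ 0.4678  0.1308  0.8537 -0.0224  0.0376  0.0004]
hook_saddle [(0.87, [305.3, 252.0])]
pointer_tip [(0.68, [262.3, 252.0])]
marker_pad [(0.93, [267.4, 270.9])]
marker_line [(0.95, [257.8, 256.1]), (0.74, [268.0, 267.6])]
canister_eye [(0.95, [280.8, 306.0]), (0.86, [383.4, 232.5]), (0.8, [356.4, 250.8])]
red-green
[[248   4 -24   3   7   6   6   6   7   7   7   7   5   6   7]
 [249   2 -14   5   6   6   6   5   7   7   6   6   7   7   6]
 [250   3  61  18   7   6   5   5   6   6   6   7   5   6   4]
 [251  13  82  36  23  15   6   5   6   7   5   5   3   1   3]
 [252  82  80  74  77  44  26  31  19   8   4   3   2   6   7]
 [253 119  98  78  76  58  52  55  28   9   5   5   6   8   8]
 [254  83  77  76  76  67  37  25   8   6   6   6   6   7   7]
 [255  76  75  75  76  61  13   5   4   4   6   6   6   8   6]
 [256  76  76  76  57  40   9   6   5   7   6   7   6   7   6]
 [257  78  56  36  24   8   5   7   6   7   7   7   7   7   6]]
G
[[246 120 100  90  99  95 110 114 114 115 112 114 113 119  67  56  56  54  58]
 [247 119 108 100  77  82 110 115 113 
[... 257 characters left out ...]
 68 108  85  90  80]
 [251 101  94  94  94  75 108 113 100  91  63  53  79  91 128 161 139 109 105]
 [252  36  32  48  59  58  93 111  71  51  77  90 112 114 150 158 148 113 104]
 [253  37  31  41  56  56  87 110  91  91 112 115 114 115 122 108 105 106 107]
 [254  34  33  44  75  90  98  97  99 113 115 114 114 115 109 103 105 103 107]
 [255  36  34  49  91  95  74  89  93 113 114 112 114 115 109 114 112 105 105]
 [256  32  53  61  74  84  92 111 114 114 114 114 114 114 132 145 121 107 104]
 [257  75  95  94  93  96  97 113 114 115 115 114 115 114 147 145 123 113 104]]
marker_line [(0.61, [312.2, 191.6], [0.6416, -0.0964, 0.137])]
pointer_tip [(0.68, [311.9, 193.8], [0.6362, -0.0958, 0.137])]
```

```bash
python3 - <<'E'
from h import *
im=save("side","s12.png");a=cv2.imread('pics/s0.png')[:,:,::-1]
for k in("amber_bottle","lidded_cup","petri"):print(k,[np.round(d["xy"],1).tolist() for d in arm.spot_point(k,"side")[:2]])
print(arm.get_state()["force"],arm.get_state()["t"]); print(arm.job_done())
E
```

```text
amber_bottle [[233.2, 362.8]]
lidded_cup [[281.4, 298.0], [363.4, 299.8]]
petri [[353.5, 385.3], [364.7, 306.0]]
[ 0.65684664  0.50364846 -0.95765274] 34.2167
the job is handed in; nothing more can be done
None
```

The steel canister hangs free on the hook, the red marker is slid down level with the pointer to within about 1–1.5 mm, and the job is handed in at 34.2 s.

- **Weighing:** I lowered the canister slowly, about 24 mm/s while the spring took the load, until the wrist force read about 0 N, then opened the jaws. The weight was 9.2 N, a dip of about 115 mm. I held the canister turned 30° to the hook so the gripper would clear the marker pad.
- **Rest check:** After release the pointer and hook stayed at the same image position, within about 1–2 pixels of detector scatter. I saw no bounce or drop.
- **Hook knocks:** While centring the eye, a sideways correction overshot and briefly pushed on the hook with about 5.6 N. I backed it off at once. The hook's speed was never measured directly.
- **Marker:** I pressed it down in steps with closed fingers, then backed off. The remaining error depends on how far the pointer stands in front of the marker line. With no allowance the line is about 1.4 mm high. With the roughly 4 mm I estimated from the top view it is about 0.8 mm low.
- **Bottle, cup and dish:** They were found within about 2.5 pixels of where they started. For the cup, the detector's best hit was a false one on another object, and the second hit matched its start position.
- **At hand-in:** The fingers were about 85 mm above the pad, touching nothing.

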